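# Pack a soap bar and slide the case's leaf over it

## Robot

A 6-joint arm with a two-finger parallel gripper is mounted at the origin on the work surface. World frame = base frame: x ahead of the robot, y to its left, z up, the work surface at z = 0. Lengths are in m, angles in rad, forces in N, time in s.
With the tool pointing down it reaches from about 0.25 to 0.85 m from the base axis. Payload 12.5 kg.
Tool frame: the origin (TCP) lies at the very end of the fingers, on their centre line; the grasp point (between the pads) lies 19 mm behind it; x points along the fingers, z is the direction in which the jaws open and shut, and the axes are right-handed (so a half turn about x gives the same grasp; the last joint's range is limited). The gripper opens to 93 mm and grips with 3 to 60 N. Pads are 15 mm wide; open, the fingers measure 128 mm over their backs; the gripper's body (75 mm by 188 mm) begins 65 mm behind the grasp point.
Start: joints at [-1.26, 0.351, 1.652, -0, 1.139, -0.085], TCP at [0.212, -0.507, 0.186] pointing down, gripper open.
Joint ranges: [-2.75, 2.75], [-0.79, 2.1], [0.01, 2.65], [-1.57, 4.71], [0.07, 3.14], [-2.87, 2.87]. Speed limits (rad/s): [2.22, 2.22, 2.79, 3.14, 3.14, 3.14].

## Interface

Orientations are given as a unit quaternion [x, y, z, w].
In Python, from bench import bot gives the robot as it stands.
- The arm moves only by the shell command python3 -m jog 'ROWS' [FORCE]. ROWS is text: rows parted by semicolons, each of 7 numbers parted by spaces: the shift along the tool's x, y, z in m, then the turn, a rotation vector about the tool's x, y, z in rad, then the closure, from 0 (fully open) to 1 (shut). A call has 1 to 10 rows; each row is the pose to reach, as a shift and turn from the pose commanded when the call began, along the tool's axes at that moment; what a row does not reach only later rows make up. A row lasts 1/8 s, in which the tool goes at most 62.5 mm and 10.7 degrees, less where a joint would pass 70% of its speed; a pose out of reach is approached as far as the arm can. A call with a gripper value outside its range is refused whole. The fingers move at their own pace and stop on an object; FORCE is the grip in N (left out, the last holds). Time passes only in rows, so rows that repeat a pose let the fingers close. It gives the time, the measured TCP pose, the force and the opening at its end, in the units of the state.
- bot.get_obs(): the state, without advancing time (a new reading comes with each control period).
- bot.get_image(name): name is "scene" or "top" or "wrist"; returns the picture (384x512x3 uint8, red, green, blue); there is no depth.
- bot.camera_info(name): a dict with "intrinsics" (3x3 intrinsics, pixels), "R" (3x3) and "t" (3): a world point X has camera coordinates R X + t; the wrist camera has in their place "tool_from_camera" (4x4, takes a point from camera to tool coordinates, whose origin is the TCP and whose axes are the tool frame's). Camera axes: x right, y down, z forward; pixel columns grow to the right and rows downward; lengths in m; the calibration is good to about 2 mm. A picture is of the moment at which its call begins: read the wrist's pose just before it. camera_info takes no time and is no camera call.
- bot.finish_job(): hands the job in, once; it reports no verdict.
The state is a dict: "t": time; "joint_pos": joint angles; "joint_vel": joint speeds; "effort": joint torques, N m; "tool_pos": TCP position; "tool_rot": TCP orientation; "wrist_force": force on the tool from outside, world axes, zero at the start; "wrist_torque": the same for the moment, N m; "gripper_width": finger opening in m.
Only numpy, scipy, OpenCV 4.12 (cv2) and the standard library are available. Lean on these libraries where they do the work, as an engineer would, in place of code of your own. Each camera call takes 0.05 s, during which the arm holds its last target.

## Task

Lay the soap bar flat on the floor of the open bay of the wooden two-bay case, setting it down rather than letting it fall. Then slide the case's thin plywood leaf across, pressing down on its top and dragging it, until it is fully home against the far end wall and covers the soap; press gently, for a push of over 20 N cracks the leaf. Leave the bottle, jar and tin alone.

Things in the scene. Friction and masses are not known exactly. Their poses are not given: they have to be found in the camera images.
- case: Open-topped brown wooden case, fixed: 149 mm (its x) by 270 (its y, along its length) by 62 high. Origin: centre of its underside. Side walls 12 mm thick, end walls 10, floor 6. A cross wall 8 thick, 42 high at y = 0 parts it into two bays 125 (x) by 121 (y) inside. The leaf starts over the -y bay; the +y bay is open and empty (the leaf may overhang it by up to 22 mm).
- leaf: Thin plywood leaf, 127 mm (case y) by 131, in grooves in the side walls, sliding only along case y. Origin: over its middle, always at rim height, 62 mm up. Its real top lies 3 to 10 mm below the rim, different each time: feel for it. Origin's y in the case: -61.5 mm at the -y wall, +61.5 fully home; starts 0 to 20 mm from the -y wall. Nothing to grip; the walls shield its ends.
- leaf_home (a point): Fixed point on the case at rim height, 61.5 mm along case +y: where the leaf's origin is when fully home. Behaviour of the leaf: sliding takes about 4 N plus 6 N per m/s; it stays where it is left; it springs down 1 mm for each 8 N pressed on it (at most 4 mm); more than 20 N in all on it cracks it and fails the task.
- bay_floor (a point): Centre of the open (+y) bay's floor, 6 mm above the table, 64.5 mm along case +y. Fixed to the case.
- soap: Honey-coloured soap bar with rounded edges, 52 mm (its x) by 80 mm (its y) by 30 mm high, 80 to 150 g, lying flat loose on the table to the left or right of the case. Origin: centre of its underside.
- pump_bottle: White pump bottle with a black pump, 55 mm across, 179 mm high, standing on the other side of the case from the soap. Bystander. Origin: centre of its underside.
- jar: Amber jar with a black lid, 72 mm across, 75 mm high, standing beyond the soap or bottle on the left (+y). Bystander. Origin: centre of its underside.
- tin: Round flat aluminium tin, 66 mm across, 22 mm high, lying beyond the soap or bottle on the right (-y). Bystander. Origin: centre of its underside.
Mind the look-alikes: they are no part of the job. What is shaped like the soap but purple is not meant.

How it is judged:
By the outcome, as a careful person would: the job done as asked, in the order asked, and still so for the second after the job is handed in, with the robot touching nothing.
It also fails if it takes over 64 s, if anything falls off the work surface, if the arm or the gripper's body presses on something with over 40 N, if the wrist force passes 120 N, or if a joint passes its speed limit or range.

## Working session

There is one attempt and no reset: what is moved stays moved. The work goes in short steps, Python scripts to look and compute and a shell command to move; the robot and the scene stay as the last step left them, time stands still between calls to the robot, and variables do not carry over. Pictures are saved under pics/ and viewed, and the job is handed in when it is done.

```bash
mkdir -p pics; ls; cat > h.py <<'E'
import numpy as np, cv2
from bench import bot
from scipy.spatial.transform import Rotation as R
def save(name,fn,crop=None,scale=1):
    im=bot.get_image(name)[:,:,::-1]
    np.save('pics/'+fn+'.npy',im)
    if crop: im=im[crop[1]:crop[3],crop[0]:crop[2]]
    if scale!=1: im=cv2.resize(im,None,fx=scale,fy=scale,interpolation=cv2.INTER_CUBIC)
    cv2.imwrite('pics/'+fn+'.png',im)
def camRt(name,obs=None):
    c=bot.camera_info(name);K=np.array(c['intrinsics'])
    if 'R' in c: return K,np.array(c['R']),np.array(c['t'])
    T=np.eye(4);T[:3,:3]=R.from_quat(obs['tool_rot']).as_matrix();T[:3,3]=obs['tool_pos']
    W=np.linalg.inv(T@np.array(c['tool_from_camera']));return K,W[:3,:3],W[:3,3]
def back(name,px,z,obs=None):
    K,Rm,t=camRt(name,obs); out=[]
    for (u,v) in px:
        d=Rm.T@np.linalg.inv(K)@np.array([u,v,1.]);o=-Rm.T@t
        out.append(o+d*(z-o[2])/d[2])
    return np.array(out)
def proj(name,X,obs=None):
    K,Rm,t=camRt(name,obs);p=(Rm@np.atleast_2d(X).T).T+t;q=(K@p.T).T
    return q[:,:2]/q[:,2:]
E
python3 - <<'E'
from h import *
o=bot.get_obs();print({k:np.round(v,3) for k,v in o.items()})
save('top','top0',scale=1.5);save('scene','scene0',scale=1.5)
for n in ('top','scene'):
    K,Rm,t=camRt(n);print(n,-Rm.T@t,Rm[2],K[0,0])
print(np.round(bot.camera_info('wrist')['tool_from_camera'],3))
E
```

```text
pics
{'t': np.float64(0.0), 'joint_pos': array([-1.26 ,  0.351,  1.652, -0.   ,  1.139, -0.085]), 'joint_vel': array([-0.001, -0.001, -0.002, -0.   ,  0.001,  0.001]), 'effort': array([-0.0000e+00, -4.9733e+01, -2.8526e+01,  7.0000e-02,  2.6000e-02,
       -0.0000e+00]), 'tool_pos': array([ 0.212, -0.507,  0.186]), 'tool_rot': array([ 0.392,  0.589, -0.392,  0.588]), 'wrist_force': array([-0.127,  0.473, -0.197]), 'wrist_torque': array([-0.004, -0.034, -0.03 ]), 'gripper_width': np.float64(0.093)}
top [0.4060171  0.05906566 1.44325922] [ 0.07901941  0.00759078 -0.99684418] 431.82532023529694
scene [ 1.23191225 -0.83666745  0.95361791] [-0.49621917  0.608719   -0.61905389] 494.50569027145207
[[-0.    -0.265  0.964 -0.198]
 [ 0.001 -0.964 -0.265  0.073]
 [ 1.     0.     0.001 -0.001]
 [ 0.     0.     0.     1.   ]]
```

View pics/top0.png

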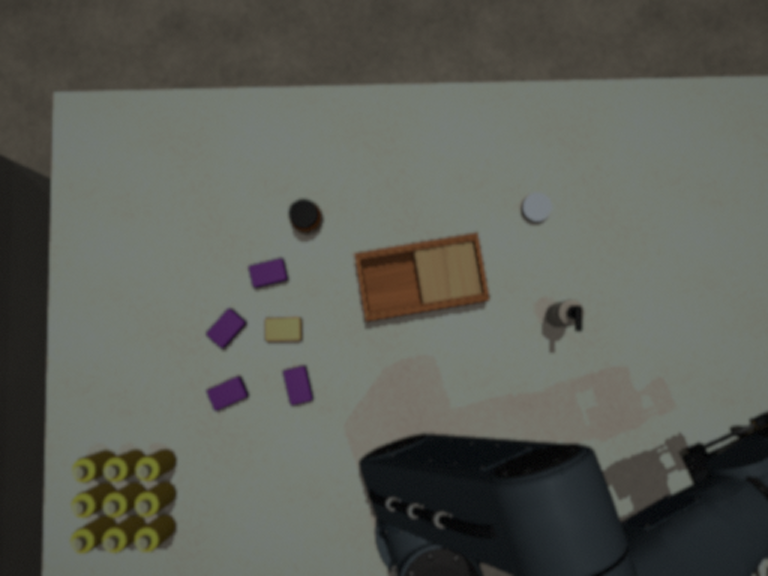

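View pics/scene0.png

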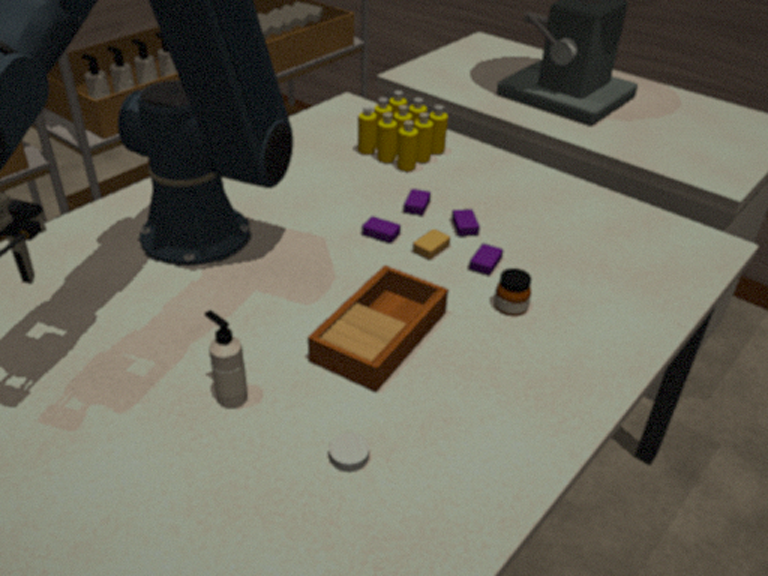

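Candidates (top0, 1.5× px): the honey bar at (283,329), and purple bars at (268,273), (227,328), (228,393) and (298,385). By the description I choose the honey bar. The case spans (356,253) to (488,300) with its open bay on the left. The jar is at (305,216), the tin at (536,208) and the bottle at (567,313).

```bash
python3 - <<'E'
import numpy as np,cv2
im=np.load('pics/top0.npy')
a=im[150:225,225:335]; cv2.imwrite('pics/tc_case.png',cv2.resize(a,None,fx=7,fy=7,interpolation=cv2.INTER_CUBIC))
a=im[195:245,160:215]; cv2.imwrite('pics/tc_soap.png',cv2.resize(a,None,fx=10,fy=10,interpolation=cv2.INTER_CUBIC))
E
```

```text
(no output)
```

View pics/tc_case.png

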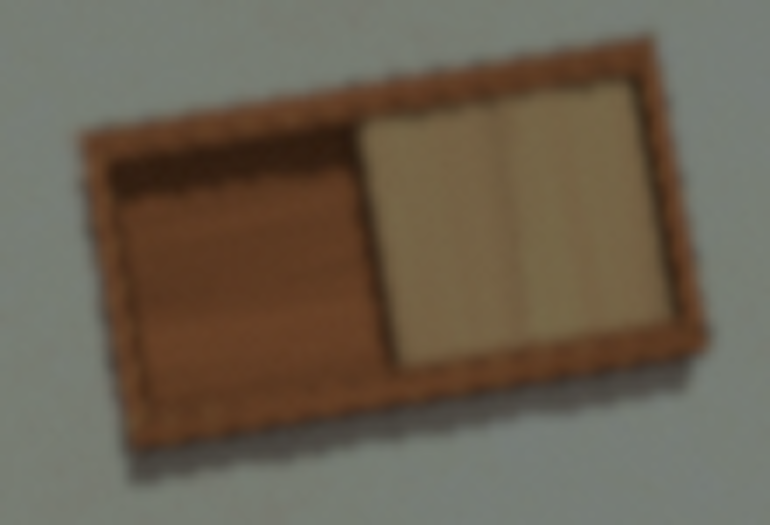

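View pics/tc_soap.png

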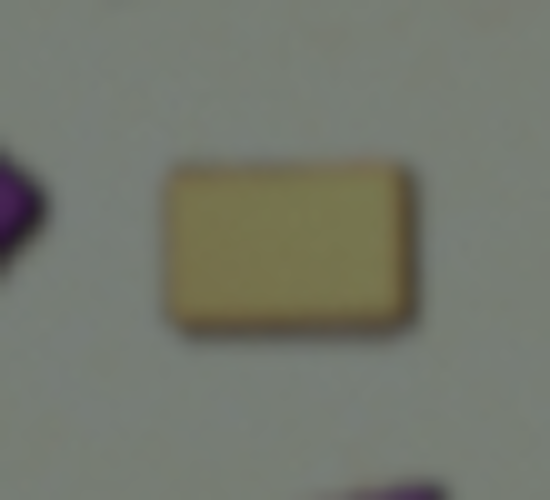

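```bash
cat > pose.py <<'E'
from h import *
f=lambda pts,x0,y0,s:[(x0+(u+.5)/s-.5,y0+(v+.5)/s-.5) for u,v in pts]
c=back('top',f([(82,132),(655,36),(708,345),(130,445)],225,150,7),.062)
print(np.round(c,4)); ctr=c.mean(0); yv=(c[0]+c[3]-c[1]-c[2])[:2]; xv=(c[0]+c[1]-c[2]-c[3])[:2]
print('ctr',ctr,'yang',np.degrees(np.arctan2(yv[1],yv[0]))-90,'xang',np.degrees(np.arctan2(xv[1],xv[0])),'len',np.linalg.norm(yv)/2,np.linalg.norm(xv)/2)
a=np.arctan2(yv[1],yv[0])-np.pi/2
Rc=np.array([[np.cos(a),-np.sin(a)],[np.sin(a),np.cos(a)]])
l=back('top',f([(362,122),(398,365)],225,150,7),.055)
print('leaf +y edge in case', (Rc.T@(l[:,:2]-ctr[:2]).T).T)
s=back('top',f([(172,165),(402,165),(408,330),(178,330)],160,195,10),.025)
print('soap',s.mean(0),np.linalg.norm(s[0]-s[1]),np.linalg.norm(s[1]-s[2]))
d=s[0]-s[1];print('soap long ang from y',np.degrees(np.arctan2(d[1],d[0]))-90)
print('bay',ctr[:2]+Rc@[0,.0645],'home',ctr[:2]+Rc@[0,.0615])
E
python3 pose.py
```

```text
[[ 0.6027  0.1527  0.062 ]
 [ 0.6417 -0.1123  0.062 ]
 [ 0.4983 -0.1322  0.062 ]
 [ 0.4581  0.133   0.062 ]]
ctr [0.55020019 0.01029816 0.062     ] yang 8.495060862368831 xang 7.827871862952751 len 0.26809575197169144 0.14533920434892192
leaf +y edge in case [[ 0.05673263  0.0048382 ]
 [-0.05711428  0.00770138]]
soap [0.44297793 0.31473869 0.025     ] 0.07579814283112599 0.05418226940132316
soap long ang from y -1.1825540962944672
bay [0.54067198 0.0740905 ] home [0.54111515 0.07112341]
```

```bash
cat >> h.py <<'E'
def toolR(yawdeg):  # tool x down, z at yaw
    a=np.radians(yawdeg);z=np.array([np.cos(a),np.sin(a),0]);x=np.array([0,0,-1.]);y=np.cross(z,x)
    return np.c_[x,y,z]
def go(p,yawdeg):
    o=bot.get_obs();R0=R.from_quat(o['tool_rot']).as_matrix();p0=np.array(o['tool_pos'])
    print('row',np.round(R0.T@(np.array(p)-p0),4),np.round(R.from_matrix(R0.T@toolR(yawdeg)).as_rotvec(),4))
def st():
    o=bot.get_obs();M=R.from_quat(o['tool_rot']).as_matrix()
    print('t',round(float(o['t']),2),'p',np.round(o['tool_pos'],4),'zyaw',round(float(np.degrees(np.arctan2(M[1,2],M[0,2]))),2),'xax',np.round(M[:,0],4),'q',np.round(o['joint_pos'],3),'F',np.round(o['wrist_force'],2),'w',round(float(o['gripper_width']),4))
E
python3 - <<'E'
from h import *
st()
for y in (-1.2,178.8): go((.443,.315,.25),y)
go((.31,-.05,.3),-1.2)
print(back('top',[(567/1.5,313/1.5),(298/1.5,385/1.5),(268/1.5,273/1.5),(305/1.5,216/1.5)],.03))
E
```

```text
t 0.1 p [ 0.212  -0.5071  0.1857] zyaw -67.32 xax [-3.e-04  1.e-03 -1.e+00] q [-1.26   0.351  1.652 -0.     1.139 -0.085] F [ 0.14 -0.75 -0.03] w 0.0927
row [-0.0636  0.5301 -0.6696] [-1.1541e+00 -9.0000e-04 -6.0000e-04]
row [-0.0636  0.5301 -0.6696] [ 1.9875e+00 -7.0000e-04  1.0000e-03]
row [-0.1139  0.2667 -0.3841] [-1.1541e+00 -9.0000e-04 -6.0000e-04]
[[ 0.4648144  -0.3061704   0.03      ]
 [ 0.32081832  0.28170824  0.03      ]
 [ 0.56628737  0.34563151  0.03      ]
 [ 0.6913437   0.2630273   0.03      ]]
```

```bash
python3 -m jog '-0.06 0.04 -0.05 -0.15 0 0 0.2;-0.064 0.53 -0.67 -1.154 0 0 0.2;-0.064 0.53 -0.67 -1.154 0 0 0.2;-0.064 0.53 -0.67 -1.154 0 0 0.2;-0.064 0.53 -0.67 -1.154 0 0 0.2;-0.064 0.53 -0.67 -1.154 0 0 0.2;-0.064 0.53 -0.67 -1.154 0 0 0.2;-0.064 0.53 -0.67 -1.154 0 0 0.2;-0.064 0.53 -0.67 -1.154 0 0 0.2;-0.064 0.53 -0.67 -1.154 0 0 0.2' 15; python3 -c "
from h import *
st();go((.443,.315,.25),-1.2)"
```

```text
t: 1.35
tool_pos: [0.3764, 0.08, 0.2439]
tool_rot: [0.007, 0.707, -0.007, 0.707]
wrist_force: [0.8, -0.7, 0.6]
gripper_width: 0.0743
t 1.35 p [0.3764 0.08   0.2439] zyaw -1.19 xax [ 7.e-04 -1.e-04 -1.e+00] q [ 0.088 -0.028  1.958 -0.     1.211  0.109] F [ 0.81 -0.66  0.59] w 0.0743
row [-0.0061  0.2363  0.0617] [0.0002 0.0007 0.0001]
```

```bash
python3 -m jog '0 0.236 0.062 0 0 0 0.2;0 0.236 0.062 0 0 0 0.2;0 0.236 0.062 0 0 0 0.2;0 0.236 0.062 0 0 0 0.2;0 0.236 0.062 0 0 0 0.2;0 0.236 0.062 0 0 0 0.2' ; python3 -c "
from h import *
st();save('wrist','w1');o=bot.get_obs()
import numpy as np; im=np.load('pics/w1.npy'); cv2.imwrite('pics/w1.png',cv2.resize(im,None,fx=1.5,fy=1.5))
print(np.round(proj('wrist',[[.443,.315,.03],[.443-.026,.315-.04,.03],[.443+.026,.315+.04,.03]],o),1))"
```

```text
t: 2.1
tool_pos: [0.4429, 0.3121, 0.2432]
tool_rot: [0.007, 0.707, -0.008, 0.707]
wrist_force: [0.1, -0.3, 0.4]
gripper_width: 0.0742
t 2.1 p [0.4429 0.3121 0.2432] zyaw -1.18 xax [-9.e-04 -7.e-04 -1.e+00] q [ 0.528  0.283  1.6   -0.     1.259  0.549] F [ 0.11 -0.28  0.38] w 0.0742
[[255.  161. ]
 [238.2 187.7]
 [272.6 132.8]]
```

View pics/w1.png

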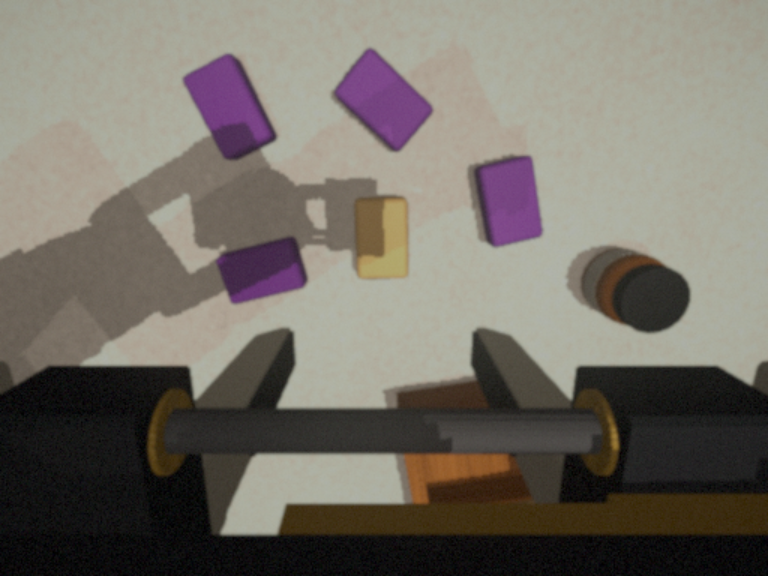

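```bash
python3 - <<'E'
import numpy as np,cv2
im=np.load('pics/w1.npy')
a=im[120:195,220:290]; cv2.imwrite('pics/wc1.png',cv2.resize(a,None,fx=8,fy=8,interpolation=cv2.INTER_CUBIC))
E
```

```text
(no output)
```

View pics/wc1.png

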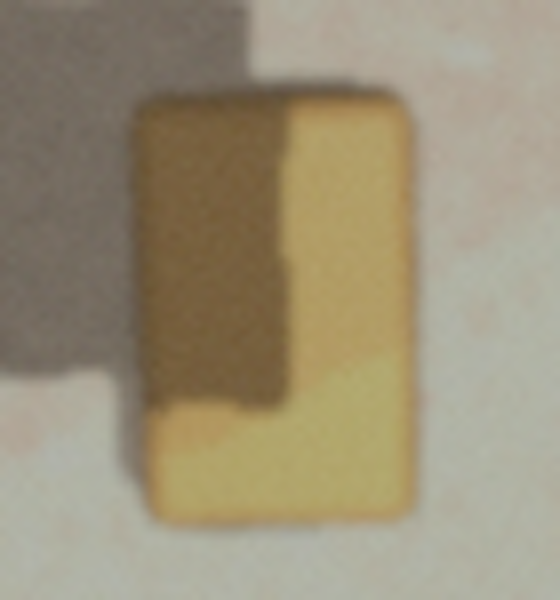

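The close crop shows the honey bar with its silhouette corners at (135,92), (410,95), (413,520) and (150,522). That confirms the choice.

```bash
python3 - <<'E'
from h import *
o=bot.get_obs();st()
f=lambda pts,x0,y0,s:[(x0+(u+.5)/s-.5,y0+(v+.5)/s-.5) for u,v in pts]
s=back('wrist',f([(135,92),(410,95),(413,520),(150,522)],220,120,8),.022,o)
print(np.round(s,4),s.mean(0)); d=s[0]+s[1]-s[2]-s[3];print(np.degrees(np.arctan2(d[1],d[0]))-90)
go((*s.mean(0)[:2],.06),-1.2);go((*s.mean(0)[:2],.006),-1.2)
E
```

```text
t 2.15 p [0.443  0.3117 0.2435] zyaw -1.23 xax [-5.e-04 -5.e-04 -1.e+00] q [ 0.527  0.282  1.601 -0.     1.259  0.549] F [ 0.67 -0.19 -0.17] w 0.0742
[[0.417  0.358  0.022 ]
 [0.4668 0.3564 0.022 ]
 [0.4669 0.2768 0.022 ]
 [0.4168 0.2775 0.022 ]] [0.44189171 0.31715616 0.022     ]
-0.04194701428063752
row [ 0.1835  0.0056 -0.0011] [-0.0005 -0.0005  0.0005]
row [ 0.2375  0.0056 -0.0011] [-0.0005 -0.0005  0.0005]
```

```bash
python3 -m jog '0.06 0.005 -0.001 0 0 0 0.2;0.12 0.005 -0.001 0 0 0 0.2;0.17 0.005 -0.001 0 0 0 0.2;0.2 0.005 -0.001 0 0 0 0.2;0.22 0.005 -0.001 0 0 0 0.2;0.237 0.005 -0.001 0 0 0 0.2;0.237 0.005 -0.001 0 0 0 0.2' 15; python3 -m jog '0 0 0 0 0 0 0.7;0 0 0 0 0 0 0.7;0 0 0 0 0 0 0.7;0 0 0 0 0 0 0.7;0 0 0 0 0 0 0.7' 15;python3 -c "
from h import *
st()"
```

```text
t: 3.02
tool_pos: [0.442, 0.3167, 0.0062]
tool_rot: [0.007, 0.707, -0.008, 0.707]
wrist_force: [-0.2, -0.1, 0.1]
gripper_width: 0.0743
t: 3.65
tool_pos: [0.4424, 0.3176, 0.0067]
tool_rot: [0.007, 0.707, -0.007, 0.707]
wrist_force: [0.5, 0.0, 0.1]
gripper_width: 0.0301
t 3.65 p [0.4424 0.3176 0.0067] zyaw -1.2 xax [ 1.e-04  1.e-04 -1.e+00] q [0.537 0.592 1.794 0.    0.756 0.558] F [0.55 0.01 0.05] w 0.0301
```

```bash
python3 -c "
from h import *
st();save('wrist','w2',scale=1.5);save('scene','s2',crop=(220,100,400,240),scale=4);st()"
```

```text
t 3.65 p [0.4424 0.3176 0.0067] zyaw -1.2 xax [ 1.e-04  1.e-04 -1.e+00] q [0.537 0.592 1.794 0.    0.756 0.558] F [0.55 0.01 0.05] w 0.0301
t 3.75 p [0.4424 0.3175 0.0067] zyaw -1.2 xax [-0. -0. -1.] q [0.537 0.592 1.794 0.    0.756 0.558] F [-0.03 -0.05  0.07] w 0.0283
```

View pics/w2.png

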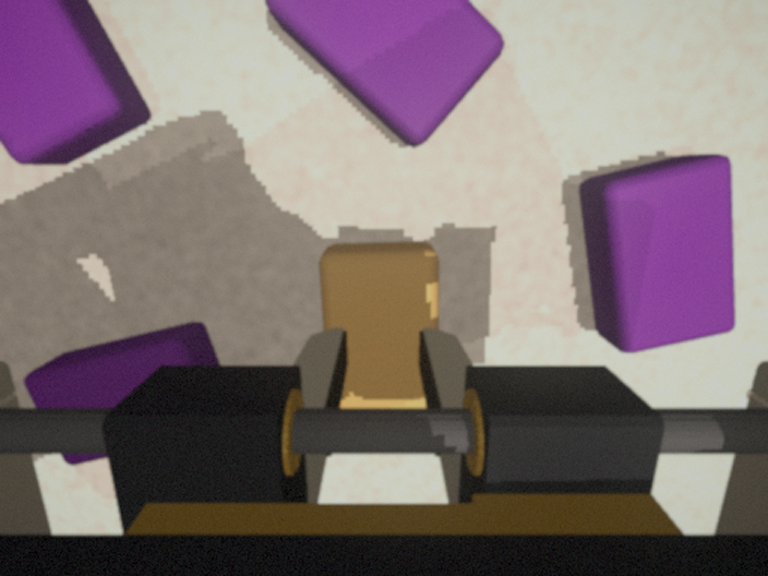

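View pics/s2.png

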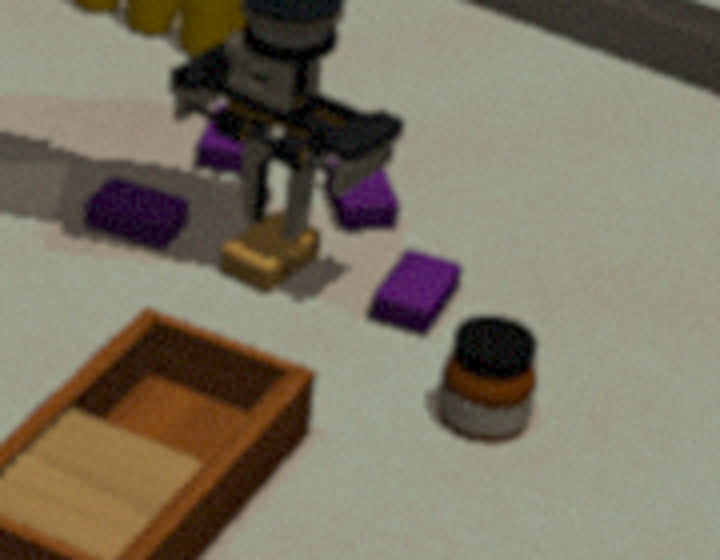

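```bash
python3 -c "
from h import *
o=bot.get_obs();p=np.array(o['tool_pos'])
for z in (0,.0067,.02,.03): print(z,'tip w',proj('wrist',[[p[0]-.014,p[1],z],[p[0]+.014,p[1],z]],o)*1.5)
for z in (0,.03):
  c=[[.442+a*.026,.3165+b*.04,z] for a in(-1,1) for b in(-1,1)]
  print(z,'soap w',np.round(proj('wrist',c,o)*1.5)); print('sc',np.round((proj('scene',c)-[220,100])*4))
print('tip sc',(proj('scene',[[p[0]-.014,p[1],.0067],[p[0]+.014,p[1],.0067],[p[0]-.014,p[1],.03],[p[0]+.014,p[1],.03]])-[220,100])*4)
"
```

```text
0 tip w [[355.06399016 317.74149097]
 [410.07700692 316.67369411]]
0.0067 tip w [[354.23069056 322.38756777]
 [410.93350836 321.28997083]]
0.02 tip w [[352.41506529 332.51061898]
 [412.79980118 331.34870946]]
0.03 tip w [[350.88673089 341.03187477]
 [414.37090753 339.81648469]]
0 soap w [[335. 391.]
 [327. 242.]
 [432. 389.]
 [434. 240.]]
sc [[215. 276.]
 [272. 237.]
 [264. 300.]
 [320. 260.]]
0.03 soap w [[328. 423.]
 [318. 255.]
 [439. 421.]
 [442. 252.]]
sc [[217. 246.]
 [274. 208.]
 [266. 270.]
 [323. 230.]]
tip sc [[256.4216286  254.57409881]
 [282.74160095 267.10651811]
 [258.18696102 231.72549912]
 [284.75052621 244.17553194]]
```

```bash
python3 - <<'E'
import numpy as np,cv2
im=np.load('pics/w2.npy');a=im[150:300,180:330];cv2.imwrite('pics/w2c.png',cv2.resize(a,None,fx=4,fy=4,interpolation=cv2.INTER_CUBIC))
im=np.load('pics/s2.npy');a=im[125:180,265:330];cv2.imwrite('pics/s2c.png',cv2.resize(a,None,fx=10,fy=10,interpolation=cv2.INTER_CUBIC))
E
```

```text
(no output)
```

View pics/w2c.png

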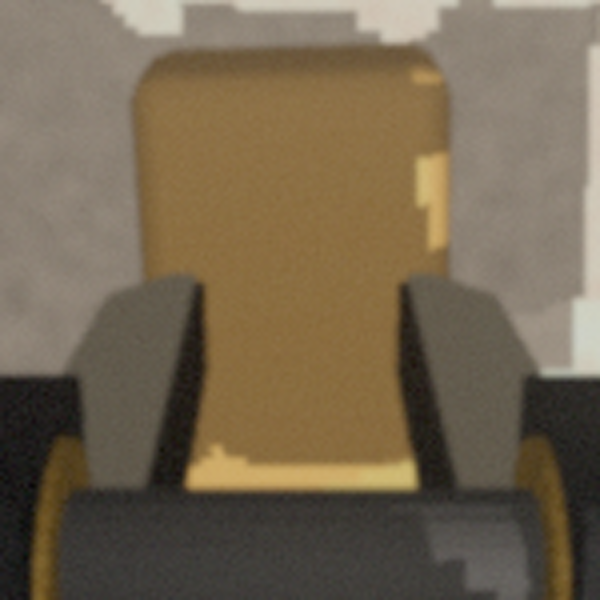

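View pics/s2c.png

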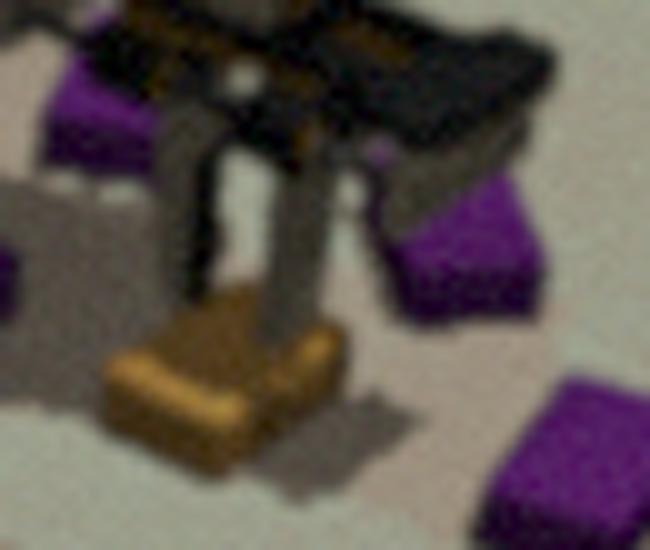

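```bash
python3 - <<'E'
from h import *
c=bot.camera_info('wrist');K=np.array(c['intrinsics']);T=np.linalg.inv(np.array(c['tool_from_camera']))
print(K)
for x in (0,-.01,-.02,-.03):
  for y in (-.0075,.0075):
    for z in (.0371,.055):
      p=T@[x,y,z,1];q=K@p[:3];print(x,y,z,np.round(q[:2]/q[2]*1.5,1))
im=np.load('pics/w1.npy');a=im[200:340,120:380];cv2.imwrite('pics/w1f.png',cv2.resize(a,None,fx=3,fy=3,interpolation=cv2.INTER_CUBIC))
E
```

```text
[[284.00389823   0.         254.96535799]
 [  0.         284.00389823 189.04900168]
 [  0.           0.           1.        ]]
0 -0.0075 0.0371 [457. 336.]
0 -0.0075 0.055 [492.9 336. ]
0 0.0075 0.0371 [458.4 307.4]
0 0.0075 0.055 [495.  307.4]
-0.01 -0.0075 0.0371 [460.5 344.1]
-0.01 -0.0075 0.055 [498.1 344.1]
-0.01 0.0075 0.0371 [462.1 314.3]
-0.01 0.0075 0.055 [500.5 314.3]
-0.02 -0.0075 0.0371 [464.5 352.9]
-0.02 -0.0075 0.055 [503.9 352.9]
-0.02 0.0075 0.0371 [466.2 321.8]
-0.02 0.0075 0.055 [506.5 321.8]
-0.03 -0.0075 0.0371 [468.8 362.7]
-0.03 -0.0075 0.055 [510.3 362.7]
-0.03 0.0075 0.0371 [470.7 330.1]
-0.03 0.0075 0.055 [513.2 330.2]
```

View pics/w1f.png

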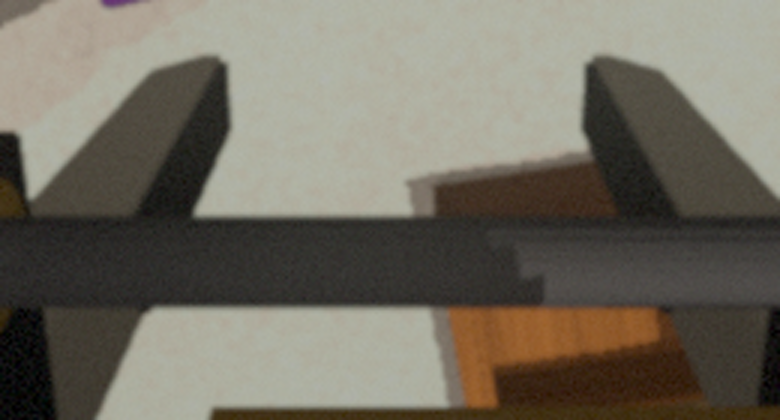

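The fingers closed freely to 28 mm. The wrist view (w1: tip corners at about (472,330) and (472,364) at 1.5×) puts the visible fingertips about 30 mm short of the stated TCP. They therefore hovered just above the soap and nothing was moved. I'll reopen and go down carefully by touch.

```bash
python3 -m jog '0 0 0 0 0 0 0.2;0 0 0 0 0 0 0.2;0 0 0 0 0 0 0.2;0 0 0 0 0 0 0.2;0.005 0 0 0 0 0 0.2;0.01 0 0 0 0 0 0.2;0.015 0 0 0 0 0 0.2;0.015 0 0 0 0 0 0.2' 15;python3 -c "
from h import *
st()"
```

```text
t: 4.75
tool_pos: [0.4421, 0.3173, -0.0089]
tool_rot: [0.007, 0.707, -0.008, 0.707]
wrist_force: [-0.7, -1.3, 0.4]
gripper_width: 0.0745
t 4.75 p [ 0.4421  0.3173 -0.0089] zyaw -1.2 xax [-8.e-04 -5.e-04 -1.e+00] q [ 0.537  0.618  1.798 -0.     0.726  0.558] F [-0.71 -1.26  0.42] w 0.0745
```

```bash
python3 -m jog '0.003 0 0 0 0 0 0.2;0.006 0 0 0 0 0 0.2;0.009 0 0 0 0 0 0.2;0.012 0 0 0 0 0 0.2;0.012 0 0 0 0 0 0.2' 15;python3 -c "
from h import *
st();save('wrist','w3',crop=(130,100,400,300),scale=2.8)"
```

```text
t: 5.38
tool_pos: [0.4422, 0.3174, -0.0206]
tool_rot: [0.007, 0.707, -0.008, 0.707]
wrist_force: [-0.8, 0.3, -0.9]
gripper_width: 0.0745
t 5.38 p [ 0.4422  0.3174 -0.0206] zyaw -1.2 xax [-3.e-04 -2.e-04 -1.e+00] q [0.537 0.639 1.8   0.    0.703 0.558] F [-0.8   0.26 -0.93] w 0.0745
```

View pics/w3.png

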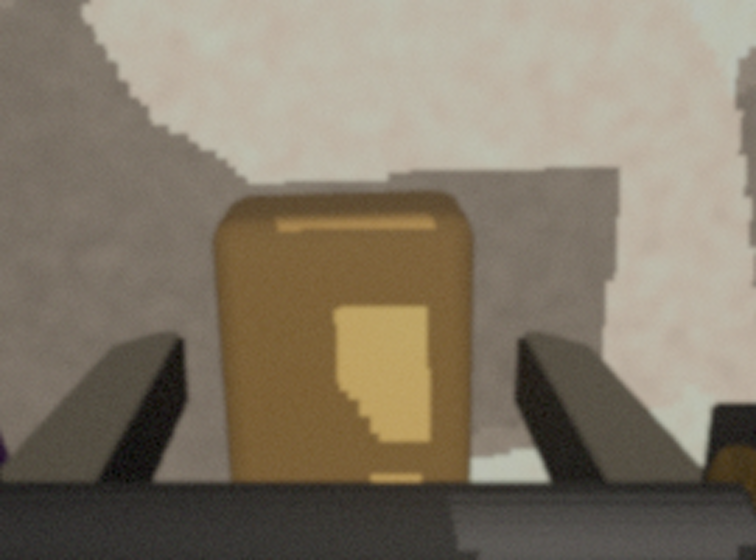

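```bash
python3 -m jog '0.002 0 0 0 0 0 0.2;0.003 0 0 0 0 0 0.2;0.003 0 0 0 0 0 0.7;0.003 0 0 0 0 0 0.7;0.003 0 0 0 0 0 0.7;0.003 0 0 0 0 0 0.7;0.003 0 0 0 0 0 0.7' 15;python3 -c "
from h import *
st()"
```

```text
t: 6.3
tool_pos: [0.4423, 0.3175, -0.0233]
tool_rot: [0.007, 0.707, -0.007, 0.707]
wrist_force: [0.4, 0.7, 0.2]
gripper_width: 0.0521
t 6.3 p [ 0.4423  0.3175 -0.0233] zyaw -1.21 xax [-0.  0. -1.] q [0.537 0.644 1.8   0.    0.698 0.558] F [0.42 0.74 0.2 ] w 0.0521
```

```bash
python3 - <<'E'
from h import *
for dx in (.06,.08,.094,-.094):
  for z in (.06,.09,.12):
    print(dx,z,np.round((proj('scene',[[.4424+dx,.3175,z]])-[265,125])*10,0))
save('scene','s3',crop=(255,105,335,175),scale=9);go((.5407,.0741,.11),8.2);go((.4424,.3175,.11),-1.2)
E
```

```text
0.06 0.06 [[381. 337.]]
0.06 0.09 [[390. 260.]]
0.06 0.12 [[398. 180.]]
0.08 0.06 [[432. 360.]]
0.08 0.09 [[440. 282.]]
0.08 0.12 [[449. 203.]]
0.094 0.06 [[467. 376.]]
0.094 0.09 [[476. 298.]]
0.094 0.12 [[486. 219.]]
-0.094 0.06 [[ 15. 169.]]
-0.094 0.09 [[19. 93.]]
-0.094 0.12 [[23. 16.]]
row [-0.1333 -0.2413  0.1034] [-0.1641 -0.     -0.    ]
row [-0.1333 -0.      0.    ] [-0.0001 -0.     -0.    ]
```

View pics/s3.png

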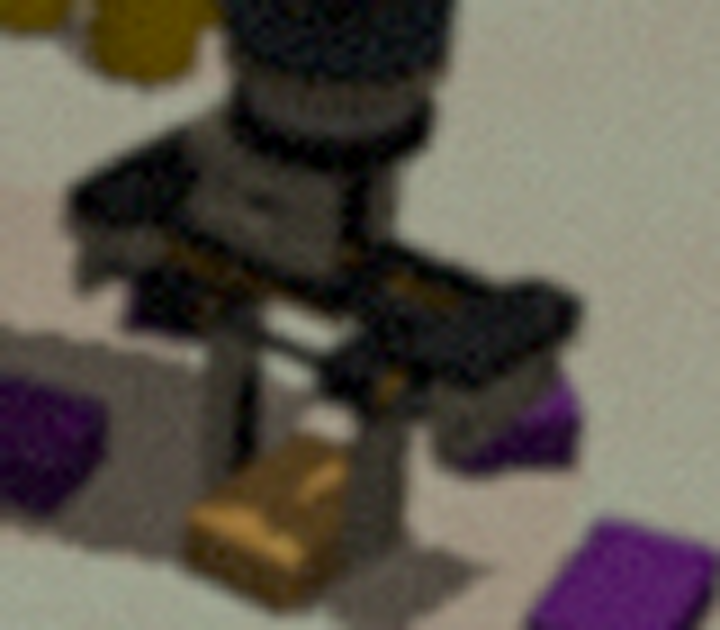

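```bash
python3 -m jog '-0.03 0 0 0 0 0 0.7;-0.08 0 0 0 0 0 0.7;-0.133 0 0 0 0 0 0.7;-0.133 -0.05 0.022 -0.04 0 0 0.7;-0.133 -0.1 0.043 -0.08 0 0 0.7;-0.133 -0.15 0.064 -0.12 0 0 0.7;-0.133 -0.2 0.086 -0.164 0 0 0.7;-0.133 -0.241 0.103 -0.164 0 0 0.7;-0.133 -0.241 0.103 -0.164 0 0 0.7;-0.133 -0.241 0.103 -0.164 0 0 0.7' 15;python3 -c "
from h import *
st();go((.5407,.0741,.11),8.2);save('wrist','w4',scale=1.5);o=bot.get_obs()
a=np.radians(8.2);C=np.array([[np.cos(a),-np.sin(a)],[np.sin(a),np.cos(a)]])
for p in [(-.0625,.004),(-.0625,.125),(.0625,.125),(.0625,.004)]:
  q=C@p+[.5502,.0103];print(p,np.round(proj('wrist',[[*q,.062]],o)*1.5))
save('top','t4',crop=(215,140,345,230),scale=6)
"
```

```text
t: 7.6
tool_pos: [0.5399, 0.0747, 0.1094]
tool_rot: [-0.05, 0.706, 0.05, 0.705]
wrist_force: [-0.7, 0.7, -1.5]
gripper_width: 0.0519
t 7.6 p [0.5399 0.0747 0.1094] zyaw 8.17 xax [-6.e-04  2.e-04 -1.e+00] q [ 0.052  0.435  1.737  0.     0.97  -0.091] F [-0.72  0.68 -1.49] w 0.0519
row [-0.0006 -0.0007  0.0007] [-0.0005 -0.0006 -0.0002]
(-0.0625, 0.004) [[286. 386.]]
(-0.0625, 0.125) [[274. 193.]]
(0.0625, 0.125) [[495. 193.]]
(0.0625, 0.004) [[482. 386.]]
```

View pics/w4.png

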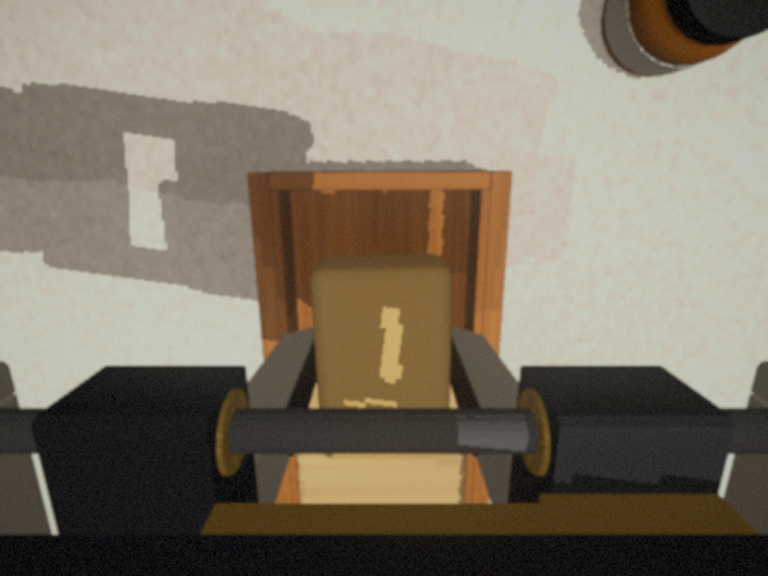

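View pics/t4.png

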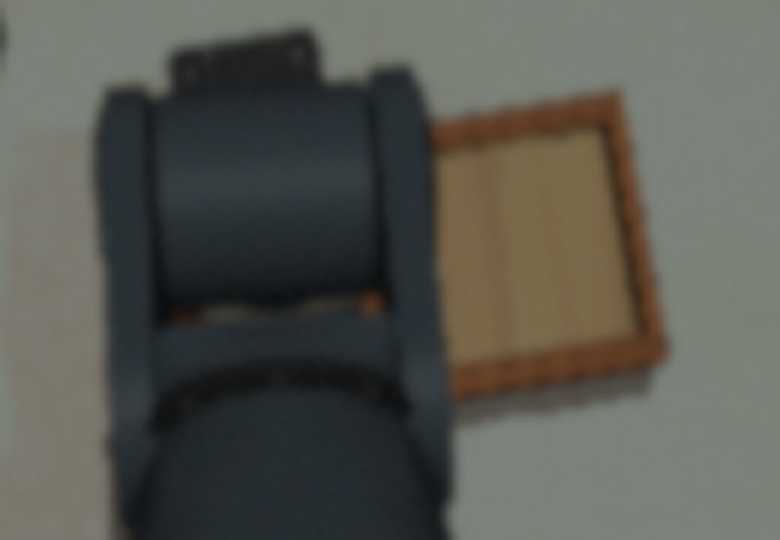

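```bash
python3 -m jog '0.03 0.002 -0.001 0 0 0 0.7;0.06 0.002 -0.001 0 0 0 0.7;0.085 0.002 -0.001 0 0 0 0.7;0.1 0.002 -0.001 0 0 0 0.7;0.11 0.002 -0.001 0 0 0 0.7;0.115 0.002 -0.001 0 0 0 0.7;0.115 0.002 -0.001 0 0 0 0.7' 15;python3 -c "
from h import *
st();save('wrist','w5',scale=1.5);save('scene','s5',crop=(210,140,330,260),scale=5)"
```

```text
t: 8.57
tool_pos: [0.5392, 0.0763, -0.0051]
tool_rot: [-0.051, 0.705, 0.051, 0.705]
wrist_force: [0.5, -0.2, -2.2]
gripper_width: 0.0518
t 8.57 p [ 0.5392  0.0763 -0.0051] zyaw 8.2 xax [ 3.e-04  0.e+00 -1.e+00] q [ 0.055  0.612  1.797  0.     0.732 -0.088] F [ 0.53 -0.19 -2.23] w 0.0518
```

View pics/w5.png

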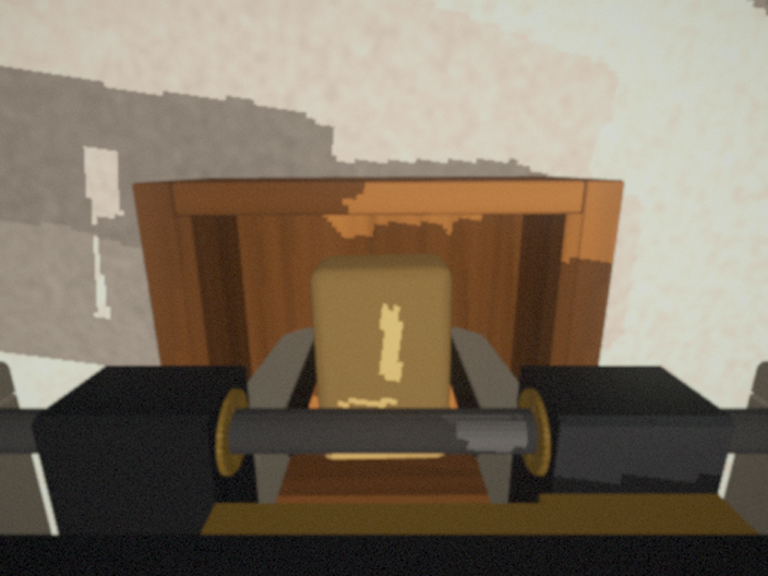

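View pics/s5.png

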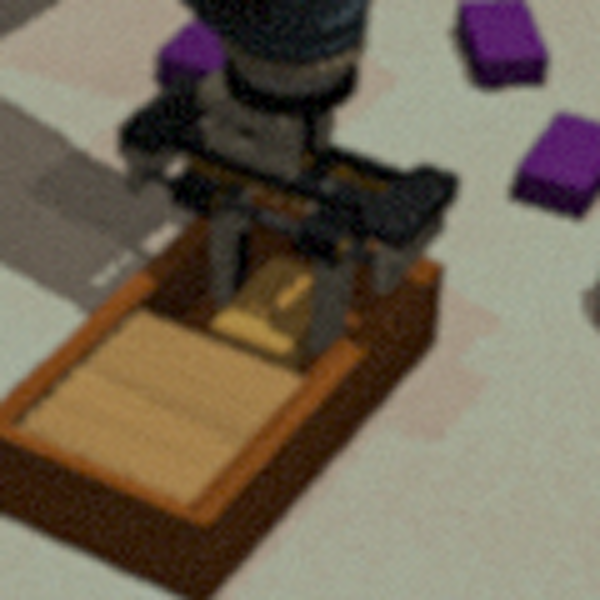

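Soap is centred in the bay at (382,330) with the walls clear. I'll lower in fine steps, watching the force.

```bash
python3 -m jog '0.004 0 0 0 0 0 0.7;0.008 0 0 0 0 0 0.7;0.01 0 0 0 0 0 0.7;0.01 0 0 0 0 0 0.7' 15; python3 -m jog '0.001 0 0 0 0 0 0.7;0.001 0 0 0 0 0 0.7';python3 -m jog '0.001 0 0 0 0 0 0.7;0.001 0 0 0 0 0 0.7'
```

```text
t: 9.18
tool_pos: [0.5389, 0.0762, -0.0155]
tool_rot: [-0.05, 0.705, 0.051, 0.705]
wrist_force: [0.3, -1.0, -1.3]
gripper_width: 0.0523
t: 9.43
tool_pos: [0.539, 0.0763, -0.0164]
tool_rot: [-0.051, 0.705, 0.051, 0.705]
wrist_force: [0.1, 0.7, 0.2]
gripper_width: 0.0518
t: 9.68
tool_pos: [0.5391, 0.0762, -0.0173]
tool_rot: [-0.051, 0.705, 0.051, 0.705]
wrist_force: [0.5, -0.3, -0.1]
gripper_width: 0.0521
```

```bash
python3 -m jog '0.0005 0 0 0 0 0 0.7;0.001 0 0 0 0 0 0.7;0.001 0 0 0 0 0 0.7'; python3 -c "
from h import *
for i in range(4): bot.get_image('wrist'); st()"
```

```text
t: 10.05
tool_pos: [0.5391, 0.0763, -0.0174]
tool_rot: [-0.051, 0.705, 0.051, 0.705]
wrist_force: [-5.2, 0.7, 13.2]
gripper_width: 0.0521
t 10.1 p [ 0.5391  0.0763 -0.0174] zyaw 8.2 xax [ 1.e-04 -0.e+00 -1.e+00] q [ 0.055  0.633  1.8   -0.     0.709 -0.088] F [-5.22 -0.37 13.2 ] w 0.052
t 10.15 p [ 0.5391  0.0763 -0.0173] zyaw 8.2 xax [ 2.e-04 -0.e+00 -1.e+00] q [ 0.055  0.633  1.8   -0.     0.709 -0.088] F [-5.86 -0.72 14.01] w 0.052
t 10.2 p [ 0.5391  0.0763 -0.0174] zyaw 8.2 xax [ 2.e-04 -0.e+00 -1.e+00] q [ 0.055  0.633  1.8   -0.     0.709 -0.088] F [-4.63 -0.37 13.44] w 0.0518
t 10.25 p [ 0.5391  0.0763 -0.0174] zyaw 8.2 xax [ 2.e-04 -0.e+00 -1.e+00] q [ 0.055  0.633  1.8   -0.     0.709 -0.088] F [-4.53 -0.29 13.77] w 0.0525
```

Soap is firmly on the floor. Now I'll relieve the force, open slightly and retreat.

```bash
python3 -m jog '-0.0006 0 0 0 0 0 0.7;-0.0006 0 0 0 0 0 0.32;-0.0006 0 0 0 0 0 0.32;-0.0006 0 0 0 0 0 0.32;-0.0006 0 0 0 0 0 0.32' ; python3 -m jog '-0.01 0 0 0 0 0 0.32;-0.03 0 0 0 0 0 0.32;-0.07 0 0 0 0 0 0.32;-0.12 0 0 0 0 0 0.32;-0.12 0 0 0 0 0 0.32'; python3 -c "
from h import *
st();save('wrist','w6',scale=1.5)"
```

```text
t: 10.88
tool_pos: [0.539, 0.0763, -0.0178]
tool_rot: [-0.051, 0.705, 0.051, 0.705]
wrist_force: [-0.1, -0.3, -0.6]
gripper_width: 0.063
t: 11.5
tool_pos: [0.5412, 0.0764, 0.1063]
tool_rot: [-0.051, 0.703, 0.05, 0.708]
wrist_force: [0.4, 0.7, -0.6]
gripper_width: 0.0631
t 11.5 p [0.5412 0.0764 0.1063] zyaw 8.2 xax [ 7.e-03  4.e-04 -1.e+00] q [ 0.055  0.438  1.742  0.     0.955 -0.088] F [ 0.36  0.66 -0.58] w 0.0631
```

View pics/w6.png

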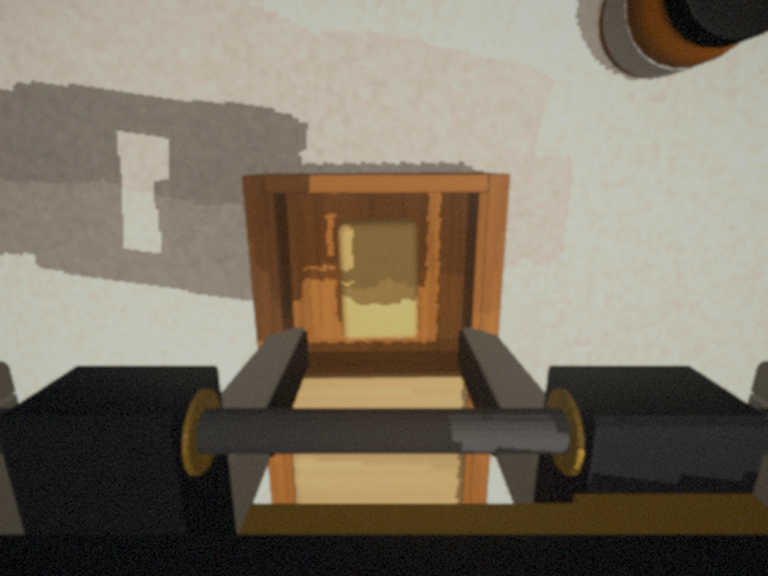

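Soap lies flat and centred in the bay, at (378,280), and the leaf's front edge is at row 375. Next I close the fingers and move above the leaf.

```bash
python3 -c "
from h import *
go((.560,-.057,.07),8.2);go((.560,-.057,.035),8.2)"; python3 - <<'E'
import cv2,numpy as np
im=cv2.imread('pics/w6.png')[160:520,220:540];cv2.imwrite('pics/w6c.png',cv2.resize(im,None,fx=1.6,fy=1.6))
E
```

```text
row [ 0.0341 -0.1348  0.0008] [-0.0001  0.0035  0.0003]
row [ 0.0691 -0.1348  0.0007] [-0.0001  0.0035  0.0003]
```

```bash
python3 -m jog '0 -0.045 0 0 0 0 1;0 -0.09 0 0 0 0 1;0 -0.135 0 0 0 0 1;0.03 -0.135 0 0 0 0 1;0.04 -0.135 0 0 0 0 1;0.04 -0.135 0 0 0 0 1;0.04 -0.135 0 0 0 0 1' 8; python3 -c "
from h import *
st();save('wrist','w7',scale=1.5);save('scene','s7',crop=(190,140,330,260),scale=5)"
```

```text
t: 12.42
tool_pos: [0.5586, -0.057, 0.0629]
tool_rot: [-0.051, 0.705, 0.051, 0.706]
wrist_force: [0.5, -0.3, 0.2]
gripper_width: 0.0014
t 12.43 p [ 0.5586 -0.057   0.0629] zyaw 8.24 xax [ 8.e-04 -1.e-04 -1.e+00] q [-0.185  0.526  1.725  0.     0.889 -0.328] F [ 0.48 -0.28  0.18] w 0.0014
```

View pics/w7.png

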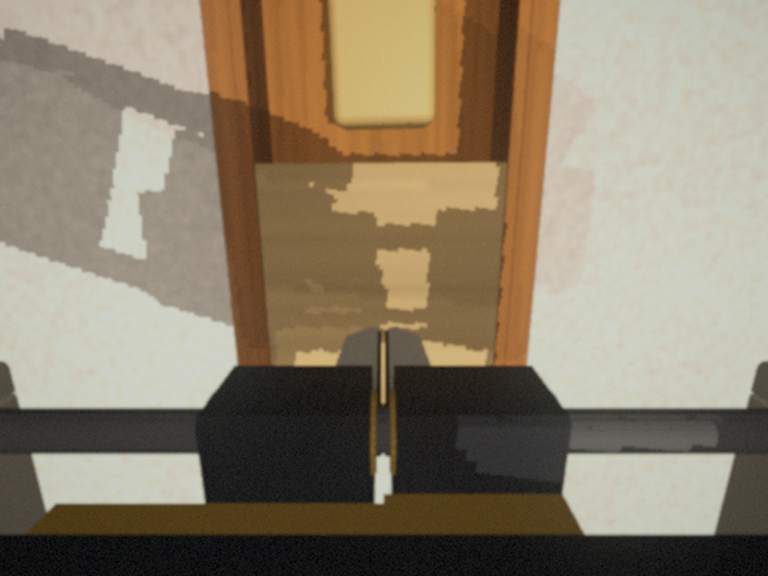

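View pics/s7.png

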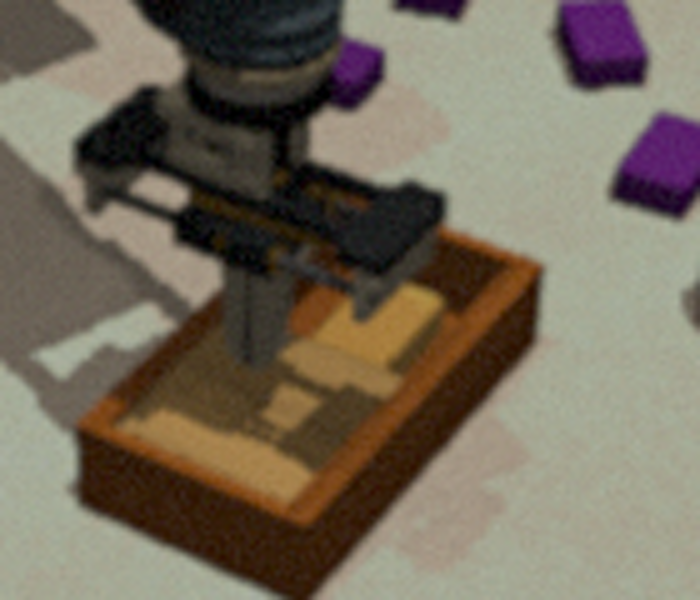

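Tips are centred over the leaf; its front edge is at row 163 and the soap is ahead. I'll approach and feel for the top.

```bash
python3 -m jog '0.01 0 0 0 0 0 1;0.018 0 0 0 0 0 1;0.024 0 0 0 0 0 1;0.026 0 0 0 0 0 1;0.026 0 0 0 0 0 1' 8 | egrep 'pos|force'; for i in 1 2 3; do python3 -m jog '0.001 0 0 0 0 0 1;0.001 0 0 0 0 0 1' | egrep 'pos|force'; done
```

```text
tool_pos: [0.5582, -0.0574, 0.0361]
wrist_force: [-0.0, 1.0, -0.1]
tool_pos: [0.5583, -0.0574, 0.0354]
wrist_force: [-0.2, 0.3, -0.4]
tool_pos: [0.5582, -0.0574, 0.0342]
wrist_force: [0.1, 0.6, -0.9]
tool_pos: [0.5582, -0.0574, 0.0332]
wrist_force: [-0.5, -0.1, 0.5]
```

```bash
for i in 1 2 3; do python3 -m jog '0.001 0 0 0 0 0 1;0.001 0 0 0 0 0 1' | egrep 'pos|force'; done
```

```text
tool_pos: [0.5582, -0.0574, 0.0322]
wrist_force: [-0.9, 0.0, -0.5]
tool_pos: [0.5582, -0.0574, 0.0311]
wrist_force: [0.2, 1.1, 0.4]
tool_pos: [0.5582, -0.0574, 0.0302]
wrist_force: [0.7, -0.1, -0.0]
```

```bash
python3 -m jog '0.001 0 0 0 0 0 1;0.001 0 0 0 0 0 1' | egrep 'pos|force'; python3 -m jog '0.001 0 0 0 0 0 1;0.001 0 0 0 0 0 1' | egrep 'pos|force'
```

```text
tool_pos: [0.5582, -0.0574, 0.0292]
wrist_force: [0.6, -0.2, 1.1]
tool_pos: [0.5582, -0.0574, 0.0282]
wrist_force: [0.6, -0.2, -0.1]
```

```bash
python3 -m jog '0.001 0 0 0 0 0 1;0.001 0 0 0 0 0 1' | egrep 'pos|force'
```

```text
tool_pos: [0.5582, -0.0574, 0.0272]
wrist_force: [0.2, -0.2, 0.0]
```

```bash
python3 -m jog '0.0005 0 0 0 0 0 1;0.0005 0 0 0 0 0 1' | egrep 'pos|force'
```

```text
tool_pos: [0.5582, -0.0574, 0.0267]
wrist_force: [-0.5, 0.4, 0.7]
```

```bash
python3 -m jog '0.001 0 0 0 0 0 1;0.001 0 0 0 0 0 1' | egrep 'pos|force'
```

```text
tool_pos: [0.5582, -0.0574, 0.0257]
wrist_force: [0.0, -0.3, 0.9]
```

```bash
python3 -m jog '0.0005 0 0 0 0 0 1;0.0005 0 0 0 0 0 1' | egrep 'pos|force'
```

```text
tool_pos: [0.5582, -0.0574, 0.0252]
wrist_force: [-0.2, 0.1, -0.6]
```

```bash
python3 -m jog '0.0005 0 0 0 0 0 1;0.0005 0 0 0 0 0 1' | egrep 'pos|force'
```

```text
tool_pos: [0.5582, -0.0574, 0.0247]
wrist_force: [-0.1, -0.1, -0.6]
```

```bash
python3 -m jog '0.0005 0 0 0 0 0 1;0.0005 0 0 0 0 0 1' | egrep 'pos|force'
```

```text
tool_pos: [0.5582, -0.0574, 0.0242]
wrist_force: [-0.3, -0.9, -0.3]
```

```bash
python3 -m jog '0.0008 0 0 0 0 0 1;0.0008 0 0 0 0 0 1' | egrep 'pos|force'
```

```text
tool_pos: [0.5582, -0.0574, 0.0234]
wrist_force: [-0.4, -0.6, 0.2]
```

```bash
python3 -m jog '0.0008 0 0 0 0 0 1;0.0008 0 0 0 0 0 1' | egrep 'pos|force'
```

```text
tool_pos: [0.5582, -0.0574, 0.0226]
wrist_force: [-0.2, -0.1, -0.0]
```

```bash
python3 -m jog '0.0005 0 0 0 0 0 1;0.0005 0 0 0 0 0 1' | egrep 'pos|force'
```

```text
tool_pos: [0.5582, -0.0574, 0.0221]
wrist_force: [-0.1, -0.2, -0.2]
```

```bash
python3 -m jog '0.0005 0 0 0 0 0 1;0.0005 0 0 0 0 0 1' | egrep 'pos|force'
```

```text
tool_pos: [0.5582, -0.0574, 0.0216]
wrist_force: [-0.5, -0.7, -0.4]
```

```bash
python3 -m jog '0.0005 0 0 0 0 0 1;0.0005 0 0 0 0 0 1' | egrep 'pos|force'
```

```text
tool_pos: [0.5582, -0.0574, 0.0211]
wrist_force: [0.2, 0.1, -0.4]
```

```bash
python3 -m jog '0.0005 0 0 0 0 0 1;0.0005 0 0 0 0 0 1' | egrep 'pos|force'
```

```text
tool_pos: [0.5583, -0.0574, 0.0207]
wrist_force: [-0.2, 0.0, 0.1]
```

```bash
python3 -m jog '0.0005 0 0 0 0 0 1;0.0005 0 0 0 0 0 1' | egrep 'pos|force'
```

```text
tool_pos: [0.5583, -0.0574, 0.0203]
wrist_force: [-0.4, 0.9, 3.1]
```

```bash
python3 -c "
from h import *
save('wrist','w8',crop=(130,60,390,270),scale=3);save('scene','s8',crop=(210,180,280,240),scale=10)"
```

```text
(no output)
```

View pics/s8.png

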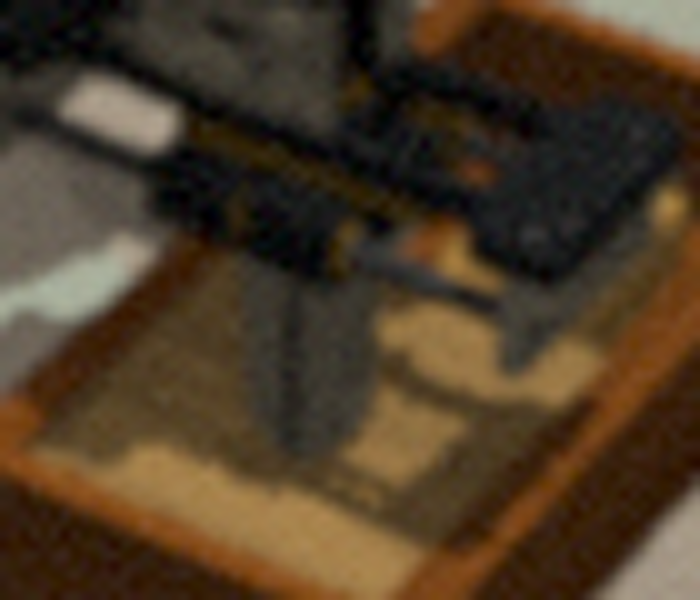

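View pics/w8.png

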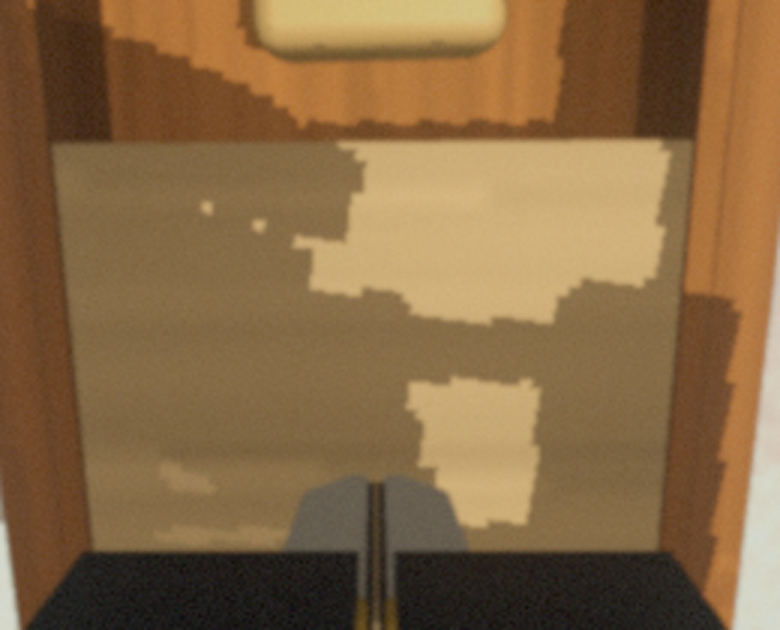

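Contact is felt at TCP z about 0.0205 (3 N). I'll press up to about 11 N.

```bash
python3 -m jog '0.0006 0 0 0 0 0 1;0.0006 0 0 0 0 0 1' | egrep 'pos|force'
```

```text
tool_pos: [0.5583, -0.0574, 0.0199]
wrist_force: [-1.9, -0.2, 6.5]
```

```bash
python3 -m jog '0.0004 0 0 0 0 0 1;0.0004 0 0 0 0 0 1' | egrep 'pos|force'
```

```text
tool_pos: [0.5583, -0.0574, 0.0196]
wrist_force: [-2.2, 1.0, 9.0]
```

```bash
python3 -m jog '0.0002 0.001 0 0 0 0 1;0.0002 0.003 0 0 0 0 1;0.0002 0.006 0 0 0 0 1;0.0002 0.009 0 0 0 0 1' | egrep 'pos|force'; python3 -c "
from h import *
save('wrist','w9',crop=(130,60,390,270),scale=3);st()"
```

```text
tool_pos: [0.5571, -0.0492, 0.0195]
wrist_force: [-2.3, -5.4, 9.5]
t 19.55 p [ 0.5571 -0.0488  0.0195] zyaw 8.21 xax [ 4.e-04 -9.e-04 -1.e+00] q [-1.700e-01  5.900e-01  1.751e+00 -1.000e-03  8.000e-01 -3.130e-01] F [-3.25 -3.16  9.72] w 0.0008
```

View pics/w9.png

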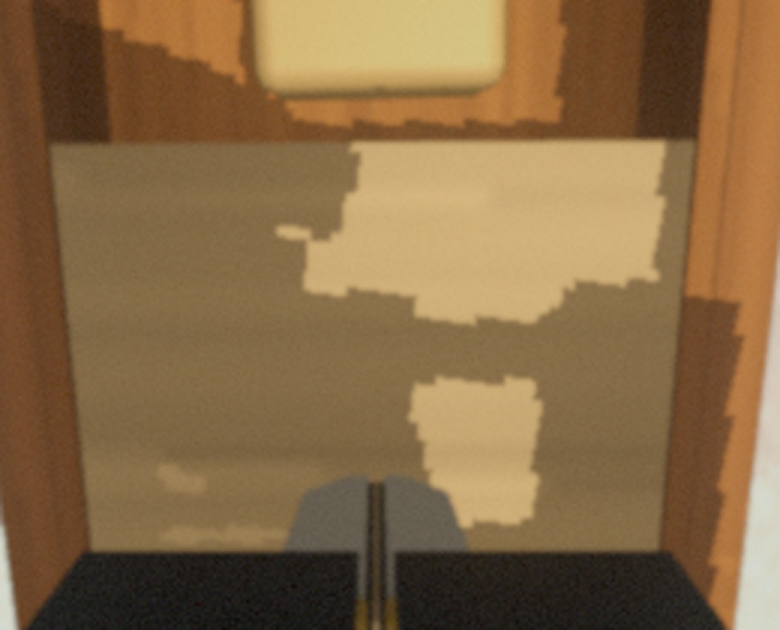

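Leaf sticks to the tool: its edge stayed at row 140 in the view while the soap came nearer. Continuing the drag.

```bash
python3 -m jog '0 0.004 0 0 0 0 1;0 0.008 0 0 0 0 1;0 0.012 0 0 0 0 1;0 0.016 0 0 0 0 1;0 0.020 0 0 0 0 1' | egrep 'pos|force'
```

```text
tool_pos: [0.5542, -0.0293, 0.0195]
wrist_force: [-3.2, -4.7, 9.0]
```

```bash
python3 -m jog '0 0.004 0 0 0 0 1;0 0.008 0 0 0 0 1;0 0.012 0 0 0 0 1;0 0.016 0 0 0 0 1;0 0.020 0 0 0 0 1' | egrep 'pos|force'
```

```text
tool_pos: [0.5512, -0.0094, 0.0194]
wrist_force: [-3.4, -4.9, 9.6]
```

```bash
python3 -m jog '0 0.004 0 0 0 0 1;0 0.008 0 0 0 0 1;0 0.012 0 0 0 0 1;0 0.016 0 0 0 0 1;0 0.020 0 0 0 0 1' | egrep 'pos|force'; python3 -c "
from h import *
save('wrist','w10',crop=(130,60,390,270),scale=3);st()"
```

```text
tool_pos: [0.5482, 0.0104, 0.0194]
wrist_force: [-3.5, -5.7, 10.1]
t 21.48 p [0.5481 0.0108 0.0194] zyaw 8.22 xax [-5.e-04 -8.e-04 -1.e+00] q [-6.50e-02  5.76e-01  1.78e+00 -1.00e-03  7.87e-01 -2.07e-01] F [-4.8  -3.09 10.49] w 0.0002
```

View pics/w10.png

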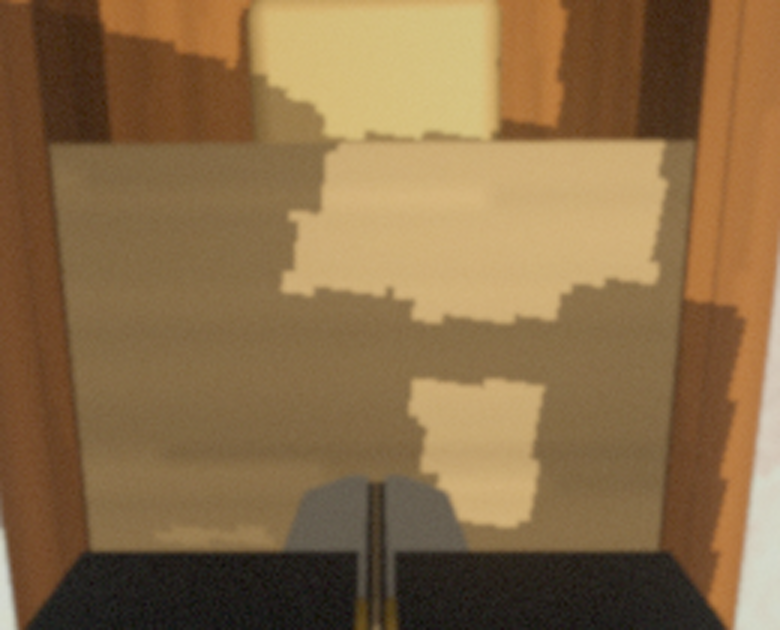

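```bash
python3 -m jog '0 0.004 0 0 0 0 1;0 0.008 0 0 0 0 1;0 0.012 0 0 0 0 1;0 0.016 0 0 0 0 1;0 0.020 0 0 0 0 1' | egrep 'pos|force'
```

```text
tool_pos: [0.5452, 0.0302, 0.0193]
wrist_force: [-5.2, -4.7, 10.5]
```

```bash
python3 -m jog '0 0.004 0 0 0 0 1;0 0.008 0 0 0 0 1;0 0.012 0 0 0 0 1;0 0.016 0 0 0 0 1;0 0.020 0 0 0 0 1' | egrep 'pos|force'; python3 -c "
from h import *
save('wrist','w11',crop=(130,60,390,270),scale=3);st()"
```

```text
tool_pos: [0.5423, 0.05, 0.0193]
wrist_force: [-5.2, -4.7, 11.4]
t 22.77 p [0.5422 0.0504 0.0193] zyaw 8.22 xax [-1.e-03 -8.e-04 -1.e+00] q [ 8.000e-03  5.710e-01  1.789e+00 -1.000e-03  7.830e-01 -1.350e-01] F [-5.13 -3.63 10.21] w 0.0006
```

View pics/w11.png

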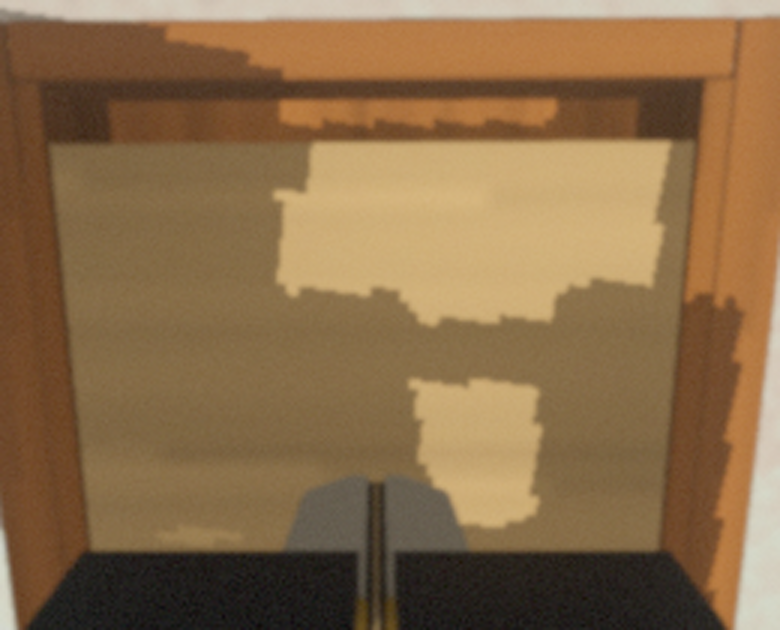

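About 10 mm of gap is left (leaf edge at row 140, wall at row 80). Finishing slowly.

```bash
python3 -m jog '0 0.002 0 0 0 0 1;0 0.004 0 0 0 0 1;0 0.005 0 0 0 0 1;0 0.006 0 0 0 0 1' | egrep 'pos|force'
```

```text
tool_pos: [0.5414, 0.0559, 0.0193]
wrist_force: [-4.6, -4.5, 10.0]
```

```bash
python3 -m jog '0 0.001 0 0 0 0 1;0 0.002 0 0 0 0 1' | egrep 'pos|force'
```

```text
tool_pos: [0.5411, 0.0578, 0.0193]
wrist_force: [-5.1, -4.7, 10.6]
```

```bash
python3 -m jog '0 0.001 0 0 0 0 1;0 0.001 0 0 0 0 1' | egrep 'pos|force';python3 -c "
from h import *
save('wrist','w12',crop=(130,60,390,270),scale=3);st()"
```

```text
tool_pos: [0.5409, 0.0589, 0.0193]
wrist_force: [-4.9, -3.4, 10.4]
t 23.82 p [0.5409 0.0589 0.0193] zyaw 8.21 xax [-1.1e-03 -7.0e-04 -1.0e+00] q [ 2.30e-02  5.70e-01  1.79e+00 -1.00e-03  7.82e-01 -1.19e-01] F [-5.55 -4.47 10.91] w 0.0006
```

View pics/w12.png

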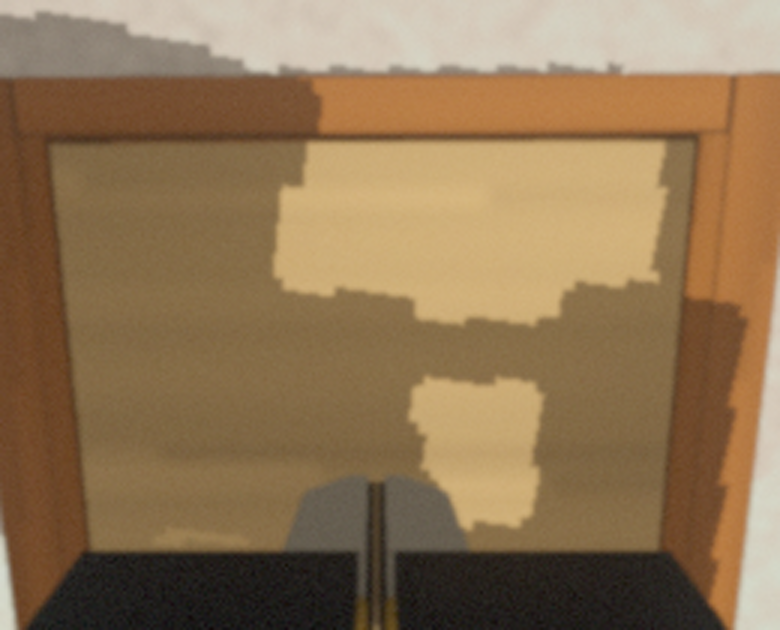

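```bash
python3 -m jog '0 0.0005 0 0 0 0 1;0 0.0005 0 0 0 0 1' | egrep 'pos|force'
```

```text
tool_pos: [0.5409, 0.0594, 0.0193]
wrist_force: [-4.7, -4.5, 11.2]
```

```bash
python3 -m jog '0 0.0005 0 0 0 0 1;0 0.0005 0 0 0 0 1' | egrep 'pos|force'
```

```text
tool_pos: [0.5408, 0.0599, 0.0193]
wrist_force: [-4.1, -4.5, 10.3]
```

```bash
python3 -m jog '0 0.0005 0 0 0 0 1;0 0.0005 0 0 0 0 1' | egrep 'pos|force'
```

```text
tool_pos: [0.5409, 0.0602, 0.0193]
wrist_force: [-4.4, -4.8, 10.3]
```

```bash
python3 -m jog '0 0.0005 0 0 0 0 1;0 0.0005 0 0 0 0 1' | egrep 'pos|force'
```

```text
tool_pos: [0.5411, 0.0607, 0.0194]
wrist_force: [-4.8, -5.4, 10.0]
```

```bash
python3 -m jog '0 0.0005 0 0 0 0 1;0 0.0005 0 0 0 0 1' | egrep 'pos|force';python3 -c "
from h import *
save('wrist','w13',crop=(130,60,390,270),scale=3);st()"
```

```text
tool_pos: [0.5413, 0.0611, 0.0195]
wrist_force: [-2.7, -6.6, 9.6]
t 25.12 p [0.5413 0.0611 0.0195] zyaw 8.21 xax [ 4.0e-04 -1.1e-03 -1.0e+00] q [ 0.028  0.57   1.789 -0.002  0.781 -0.115] F [-2.59 -6.66  9.52] w 0.0006
```

View pics/w13.png

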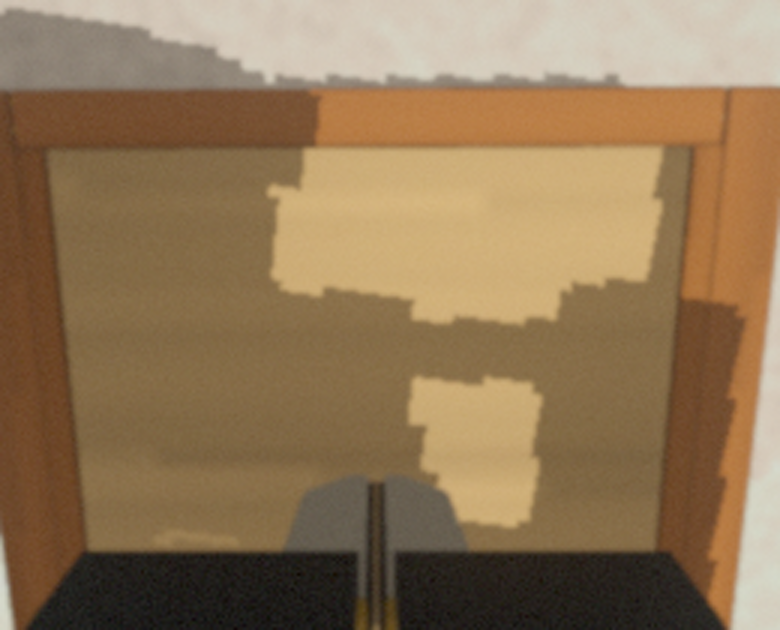

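The gap has closed (leaf edge and wall both at row 148) and Fy rose to 6.7 N, above the sliding value, so the leaf looks home. One small extra push to confirm.

```bash
python3 -m jog '0 0.0005 0 0 0 0 1;0 0.001 0 0 0 0 1;0 0.0015 0 0 0 0 1;0 0.0015 0 0 0 0 1' | egrep 'pos|force'; python3 -m jog '-0.001 0 0 0 0 0 1;-0.002 0 0 0 0 0 1;-0.004 0 0 0 0 0 1;-0.02 0 0 0 0 0 1;-0.06 0 0 0 0 0 1;-0.1 0 0 0 0 0 1;-0.1 0 0 0 0 0 1;-0.1 0 0 0 0 0 1'; python3 -c "
from h import *
save('wrist','w14',crop=(150,80,350,260),scale=4);st()"
```

```text
tool_pos: [0.5417, 0.0626, 0.0196]
wrist_force: [-0.0, -5.4, 8.2]
t: 26.62
tool_pos: [0.5405, 0.0634, 0.1189]
tool_rot: [-0.051, 0.705, 0.051, 0.705]
wrist_force: [-0.5, 0.4, 0.5]
gripper_width: 0.0003
t 26.68 p [0.5402 0.0634 0.1183] zyaw 8.2 xax [-0.0014 -0.     -1.    ] q [ 0.031  0.421  1.732  0.     0.989 -0.112] F [-0.54  0.5  -1.09] w 0.0006
```

View pics/w14.png

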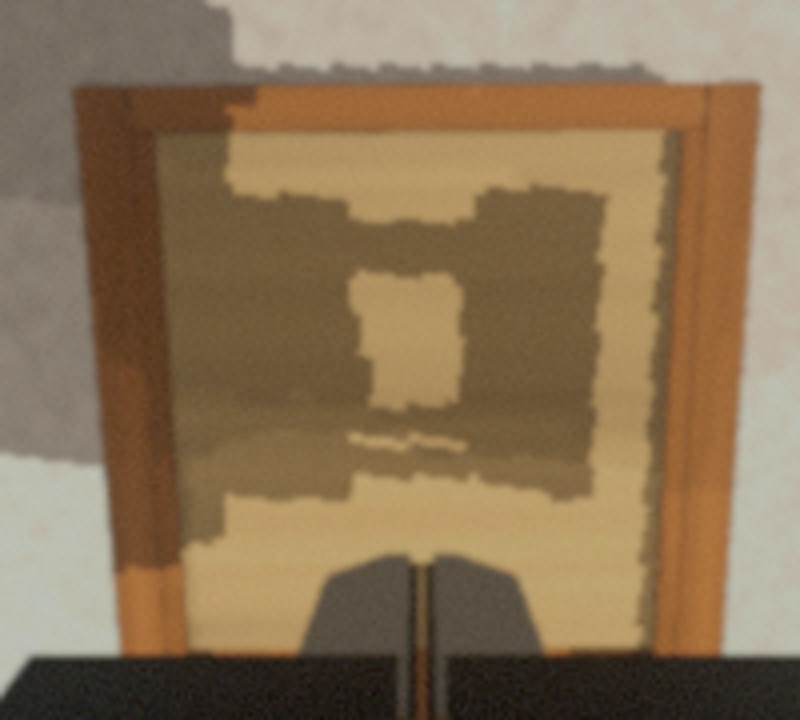

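```bash
python3 -m jog '-0.05 0 0 0 0 0 1;-0.1 0 -0.05 0 0 0 1;-0.1 0 -0.1 0 0 0 1;-0.1 0.05 -0.15 0 0 0 1;-0.1 0.1 -0.2 0 0 0 1;-0.1 0.15 -0.2 0 0 0 1;-0.1 0.2 -0.2 0 0 0 1;-0.1 0.2 -0.2 0 0 0 1' | egrep '^t:|pos'; python3 -c "
from h import *
save('top','t15',crop=(120,120,400,260),scale=2.8);save('scene','s15',crop=(120,120,380,320),scale=3);st()"
```

```text
t: 27.68
tool_pos: [0.3132, 0.2349, 0.2181]
t 27.77 p [0.3139 0.2326 0.2182] zyaw 8.27 xax [-0.0017 -0.0012 -1.    ] q [ 0.519  0.013  1.983 -0.     1.147  0.374] F [-0.35  0.69  0.02] w 0.0002
```

View pics/t15.png

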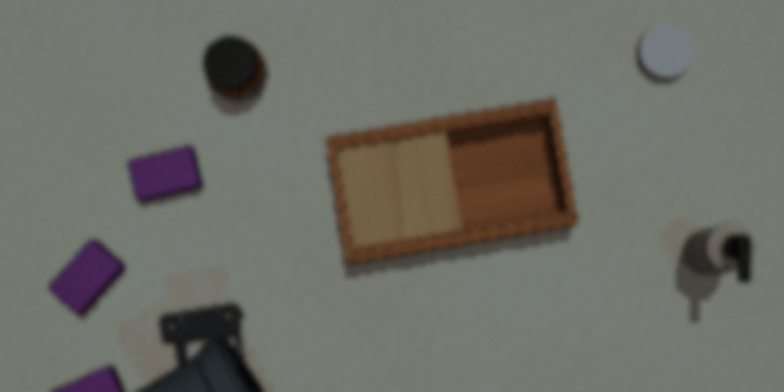

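View pics/s15.png

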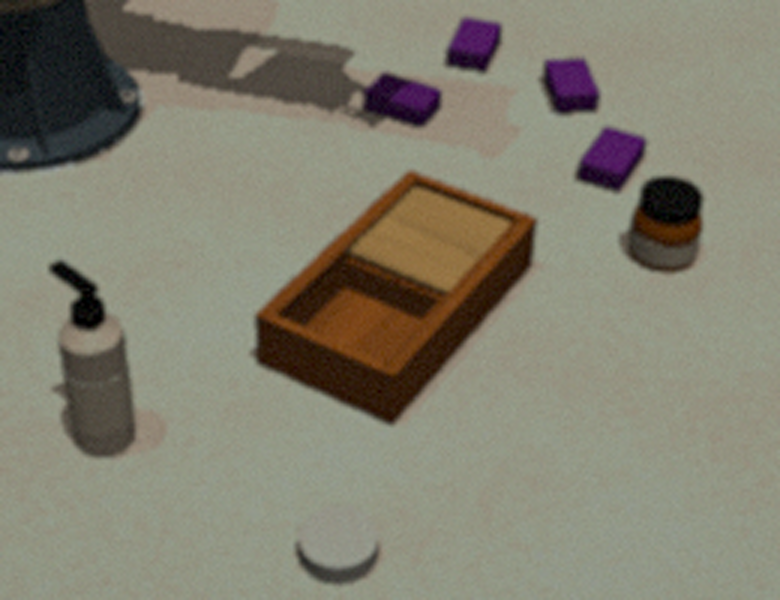

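The leaf covers the +y bay and sits against the end wall in t15 (leaf from (338,148) to (460,228), no gap). The other bay is empty, and the bottle, jar and tin have not moved. The arm is clear.

```bash
python3 -c "
from bench import bot
print(bot.finish_job(), bot.get_obs()['t'])"
```

```text
the job is handed in; nothing more can be done
the job is handed in; nothing more can be done
```

The soap bar is lying flat in the middle of the open bay, and the plywood leaf is slid fully home over it. I handed the job in after about 28 s of the 64 s allowed.

- **Soap:** I lowered it until the floor took its weight, and the force rose to about 13 N. Then I let go, and a wrist picture showed it flat and centred.
- **Leaf:** I pressed with 8–11 N, never more than about 13 N in all in the readings I took. Near the end the sideways force rose from about 4.5 to 6.7 N and the fingertips began to slip on the leaf, as expected once it is against the wall.
- **Last checks:** The final pictures show no gap at the end wall. The bottle, jar, tin and purple bars look unmoved, and the arm is clear of everything.
- **What disagreed:** The fingertips end about 30 mm short of the stated tool point, by the wrist pictures. My first grasp therefore closed on air above the soap and moved nothing. I corrected for it in the moves that followed.
- **Not directly checked:** How far home the leaf is was judged from the pictures and force, since its exact position can't be read.

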